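# Slide the dish and the tea timer up against the tea chest

## Task

Tidy the tea things on the cold hob: push the round lidded dish and the kitchen timer along the surface with the fingertips, never picking them up, until each one rests against the middle of the end of the wooden tea chest that it stands beside (one at the left end, one at the right). Leave the mug, the pepper mill and the teaspoon where they are.

Things in the scene. Friction and masses are not known exactly. Their poses are not given: they have to be found in the camera images.
- tea_chest: closed cherry-wood tea chest, fixed, 149 (x) x 211 (y) x 94 mm high; origin on its underside, z up, its -x is the front (drawer, small knob) facing the robot, +y points to its left end as the robot sees it. End walls flat, upright, 130 mm long in x, 84 mm high; the lid on top overhangs them by 3 mm. Turned by up to 12 degrees.
- left_end (a point): middle of the chest's left end wall, on its outer face, 30 mm above the surface; axes as the chest's, so its +y is the outward normal of that wall
- right_end (a point): middle of the chest's right end wall, on its outer face, 30 mm above the surface; axes as the chest's, so its -y is the outward normal of that wall
- dish: low round stoneware dish with a fixed flat beech lid, loose, 0.27 to 0.53 kg; widest at the lid, diameter 127 mm, 17 to 28 mm above the surface, foot 112 mm wide; a lid knob 20 mm wide rises to 46 mm. Origin at the centre of its underside; its yaw means nothing. It stands left or right of the chest. Touching an end wall, its centre is 63 mm from the wall.
- timer: round off-white wind-up kitchen timer, diameter 62 mm, 45 mm high, 0.11 to 0.23 kg, loose; origin at the centre of its underside, z up; its yaw means nothing. It stands on the other side of the chest from the dish. Touching an end wall, its centre is 31 mm from the wall.
- mug: grey mug, 84 mm across, 91 mm high, handle at its +y; behind and to the left, a bystander; origin at the centre of its underside
- mill: wooden pepper mill, 58 mm across, 170 mm high; behind and to the right, a bystander; origin at the centre of its underside
- teaspoon: steel teaspoon 130 mm long, 11 mm high, lying flat behind the chest, a bystander; origin under its middle, its length along its own x

How it is judged:
At the end, for the whole second after the job is handed in: Dish and timer each stand flat and at rest on the surface against the chest end they started beside: the gap to the wall is at most about 7 mm and the centre is within 30 mm of the middle of that end, along the wall (x of dish in the frame of left_end between -0.03 and 0.03 m and (y of dish in the frame of left_end between 0 and 0.0705 m or y of dish in the frame of right_end between -0.0705 and 0 m) and x of timer in the frame of left_end between -0.03 and 0.03 m and (y of timer in the frame of left_end between 0 and 0.038 m or y of timer in the frame of right_end between -0.038 and 0 m) and linear speed of each of dish, timer below 0.02 m/s and height (world z) of each of dish, timer below 0.008 m and angle between each of dish, timer's own z axis and vertical below 0.1 rad and distance of each of dish, timer from where it was at the start of the episode below 0.3 m); the robot touches nothing.
It fails at once if the lidded dish is lifted off the surface or tipped (height (world z) of dish above 0.012 m or angle between dish's own z axis and vertical above 0.2 rad).
It fails at once if the timer is lifted off the surface or tipped (height (world z) of timer above 0.012 m or angle between timer's own z axis and vertical above 0.2 rad).
It fails at once if the mug is shifted or knocked over (distance of mug from where it was at the start of the episode above 0.03 m or angle between mug's own z axis and vertical above 0.3 rad).
It fails at once if the mill is shifted or knocked over (distance of mill from where it was at the start of the episode above 0.03 m or angle between mill's own z axis and vertical above 0.3 rad).
It fails at once if the teaspoon is shifted or knocked over (distance of teaspoon from where it was at the start of the episode above 0.03 m).
It also fails if it takes over 64 s, if anything falls off the work surface, if the arm or the gripper's body presses on something with over 40 N, if the wrist force passes 120 N, or if a joint passes its speed limit or range.

## Robot

A 7-joint arm with a two-finger parallel gripper is mounted at the origin on a cart in front of the work surface, level with it; the furniture and walls round the work are solid. World frame = base frame: x ahead of the robot, y to its left, z up, the work surface at z = 0. Lengths are in m, angles in rad, forces in N, time in s.
With the tool pointing down it reaches from about 0.425 to 0.925 m from the base axis. Payload 6.8 kg.
Tool frame: the origin (TCP) lies midway between the tips of the shut fingers; the grasp point (between the pads) lies 19 mm behind it; z points along the fingers, x is the direction in which the jaws open and shut, and the axes are right-handed (so a half turn about z gives the same grasp; the last joint's range is limited). The gripper opens to 85 mm and grips with 20 to 120 N. Pads are 22 mm wide; open, the fingers measure 114 mm over their backs; the gripper's body (76 mm by 85 mm) begins 54 mm behind the grasp point. The pads swing forward as they close: fully open they stand 13 mm farther back than shut.
Start: joints at [1.167, 0.477, 0.022, 1.555, -0.011, 1.109, -0.083], TCP at [0.197, -0.646, 0.231] pointing down, gripper open.
Joint ranges: [-2.96, 2.96], [-0.34, 2.1], [-1.41, 1.46], [0.24, 2.44], [-1.37, 4.51], [0.17, 1.92], [-2.96, 2.96]. Speed limits (rad/s): [2.39, 2.39, 3.14, 3.14, 3.14, 3.14, 3.14].

## Interface

Orientations are given as a unit quaternion [w, x, y, z].
In Python, from station import bot, imaging, nets gives the robot as it stands. The module is installed in compiled form; this text tells all that it offers.
- The arm moves only by the tool apply_moves, never from a script. Its argument "moves" is text: rows parted by semicolons, each of 7 numbers parted by spaces: the gripper command: -1 is fully open, 1 is shut, values between are in proportion, then the shift along the tool's x, y, z normalised to -1 to 1, where 1 is 120 mm, then the turn, a rotation vector about the tool's x, y, z normalised to -1 to 1, where 1 is 4 degrees. In form: hand dx dy dz rx ry rz; .... A call has 1 to 12 rows; each row shifts and turns the commanded pose from where the row before left it, along the tool's axes as they then stand; what a row does not reach is not made up. A row lasts 1/12 s, in which the tool goes at most 41.7 mm and 7.16 degrees, less where a joint would pass 70% of its speed; a pose out of reach is approached as far as the arm can. A call with a number of a shift or a turn outside -1 to 1 is refused whole. A call with a gripper value outside its range is refused whole. The fingers move at their own pace and stop on an object; "force" is the grip in N (left out, the last holds). Time passes only in rows, so rows that do not move let the fingers close. It gives the time, the measured TCP pose, the force and the opening at its end, in the units of the state.
- bot.get_obs(): the state, without advancing time (a new reading comes with each control period).
- imaging.read_camera(name): name is "side" or "top" or "wrist"; returns a dict with "image" (420x560x3 uint8, red, green, blue), "fx", "fy", "cx", "cy" (pixels), "view" (4x4, takes a point from world to camera coordinates); the wrist camera has in their place "mount" (4x4, takes a point from camera to tool coordinates, whose origin is the TCP and whose axes are the tool frame's). Camera axes: x right, y down, z forward; pixel columns grow to the right and rows downward; lengths in m; the calibration is good to about 2 mm. The wrist camera is an equidistant fisheye: a pixel r from the principal point sees the ray r / f radians off the axis. A picture is of the moment at which its call begins: read the wrist's pose just before it. There is no depth.
- bot.hand_in(): hands the job in, once; it reports no verdict.
Trained networks look in a picture, given as the dict that the camera call returned (one of the last four; its "shot" number tells which), for a name from the list of things; names that differ only in an ending like _2 or _b are one class to them, and where a whole thing is asked for, a point or a joint stands for the part that bears it (a point fixed in the world has none). Each returns a list of dicts, best first, with "score" (0 to 1); they miss things now and then, are a little off and sometimes report something else, mostly with a low value. They report only what shows in the picture. A call takes as long as a camera call.
- nets.spot_in(picture, name): "rect" ([left, top, right, bottom] in pixels, round what is visible of it).
- nets.outline_of(picture, name): "region" (420x560 bool, what is visible of it) and "rect" ([left, top, right, bottom] in pixels, round what is visible of it).
- nets.spot_point(picture, name): "location" ([column, row] in pixels: a listed point, or the origin of a listed thing).
The state is a dict: "t": time; "q": joint angles; "joint_vel": joint speeds; "joint_torque": joint torques, N m; "eef_pos": TCP position; "tool_rot": TCP orientation; "contact_force": force on the tool from outside, world axes, zero at the start; "torque": the same for the moment, N m; "gripper_width": opening from 0.0 (shut) to 1.0 (fully open).
Only numpy, scipy, OpenCV 4.12 (cv2) and the standard library are available. Lean on these libraries where they do the work, as an engineer would, in place of code of your own. Each camera call takes 0.05 s, during which the arm holds its last target.

## Working session

There is one attempt and no reset: what is moved stays moved. The work goes in short steps, Python scripts to look and compute and a tool call to move; the robot and the scene stay as the last step left them, time stands still between calls to the robot, and variables do not carry over. Pictures are saved under pics/ and viewed, and the job is handed in when it is done.

Besides the shell and the picture viewer there is one more tool, called after ">>>" by a JSON object that holds its "method" and its "body". apply_moves: Moves the arm, as the interface text tells. Scaled input: -1 to 1 covers 120 mm each way for a shift and 4 degrees each way for a turn. Its arguments: {"type":"object","properties":{"moves":{"type":"string"},"force":{"type":"number"}},"required":["moves"]}

```bash
mkdir -p pics; cat > h.py <<'E'
import numpy as np, cv2
from station import bot, imaging, nets
def ray(p,uv,):
    V=np.array(p["view"]);R=V[:3,:3];t=V[:3,3]
    d=R.T@np.array([(uv[0]-p["cx"])/p["fx"],(uv[1]-p["cy"])/p["fy"],1]);return -R.T@t,d
def onz(p,uv,z=0):
    c,d=ray(p,uv);return c+d*(z-c[2])/d[2]
def proj(p,X):
    V=np.array(p["view"]);c=V[:3,:3]@np.array(X)+V[:3,3];return [p["fx"]*c[0]/c[2]+p["cx"],p["fy"]*c[1]/c[2]+p["cy"]]
def save(p,n): cv2.imwrite("pics/"+n,np.ascontiguousarray(p["image"][:,:,::-1]))
E
python3 - <<'E'
from h import *
np.set_printoptions(precision=3,suppress=True)
print(bot.get_obs())
for c in("top","side"):
    p=imaging.read_camera(c);save(p,c+"0.png");print(c,ray(p,(280,210)))
    for n in("tea_chest","dish","timer","mug","mill","teaspoon","left_end","right_end"):
        r=nets.spot_point(p,n)
        o=nets.spot_in(p,n)
        print(n,[(np.array(a["location"]),a["score"],onz(p,a["location"],.03 if "end" in n else 0)) for a in r[:2]],[(np.array(a["rect"]),a["score"]) for a in o[:1]])
E
```

```text
{'t': 0.0, 'q': array([ 1.167,  0.478,  0.022,  1.556, -0.011,  1.109, -0.083]), 'joint_vel': array([ 0.001,  0.001,  0.001,  0.001, -0.   ,  0.002, -0.002]), 'joint_torque': array([  0.   , -59.643,   1.608, -28.119,   0.012,   0.009,  -0.   ]), 'eef_pos': array([ 0.197, -0.645,  0.23 ]), 'tool_rot': array([-0.   ,  0.804, -0.595, -0.001]), 'contact_force': array([ 0.053, -0.598,  0.05 ]), 'torque': array([-0.001,  0.005,  0.007]), 'gripper_width': 1.0019332616954735}
top (array([ 0.373, -0.079,  1.139]), array([ 0.154,  0.016, -0.988]))
tea_chest [(array([273.3, 249. ]), 0.95, array([ 0.46 , -0.047,  0.   ]))] [(array([220.8, 209.8, 323.6, 282.6]), 0.78)]
dish [(array([389.1, 236.3]), 0.82, array([ 0.493, -0.307,  0.   ]))] [(array([366.1, 209.2, 427.6, 265.8]), 0.72)]
timer [(array([148.1, 257.5]), 0.81, array([0.436, 0.238, 0.   ]))] [(array([131.8, 242. , 158.3, 271.5]), 0.8)]
mug [(array([172.9, 143.1]), 0.89, array([0.706, 0.195, 0.   ])), (array([276.2, 250.2]), 0.27, array([ 0.458, -0.054,  0.   ]))] [(array([135.9, 136.1, 191.2, 155.5]), 0.66)]
mill [(array([377.5, 149.7]),
[... 762 characters left out ...]
18,  0.   ]))] [(array([238. , 282.5, 313.6, 342.9]), 0.6)]
timer [(array([207.3, 169.8]), 0.66, array([0.434, 0.25 , 0.   ]))] [(array([196.5, 153.4, 218.7, 172.8]), 0.58)]
mug [(array([309.1, 165.9]), 0.73, array([0.722, 0.211, 0.   ]))] [(array([292. , 132.2, 321.7, 173.9]), 0.87)]
mill [(array([369. , 286.4]), 0.65, array([ 0.691, -0.286,  0.   ]))] [(array([354. , 213.1, 394.3, 299. ]), 0.93)]
teaspoon [(array([304.6, 226.3]), 0.67, array([ 0.624, -0.066,  0.   ]))] [(array([280.1, 219.3, 332.6, 227.4]), 0.72)]
left_end [] [(array([196.5, 171.6, 273.7, 264.9]), 0.75)]
right_end [(array([244.3, 249.8]), 0.67, array([ 0.464, -0.155,  0.03 ]))] [(array([201.1, 172.8, 276.9, 261.7]), 0.61)]
```

View pics/top0.png

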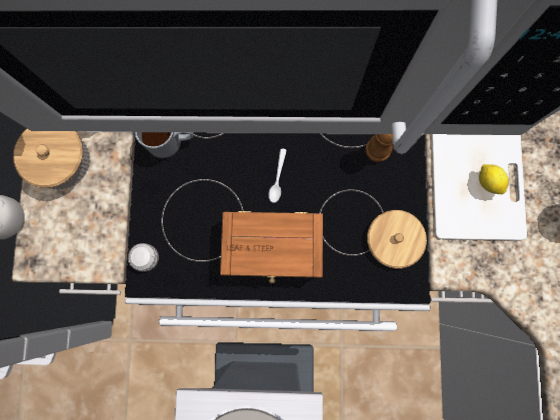

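View pics/side0.png

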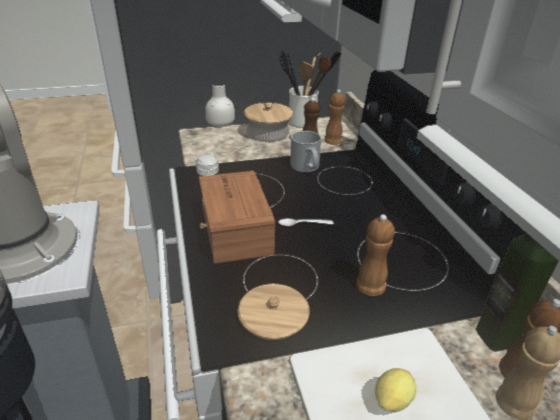

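```bash
python3 - <<'E'
from h import *
np.set_printoptions(precision=4,suppress=True)
P={c:imaging.read_camera(c) for c in("top","side")}
p=P["top"]
big=cv2.resize(p["image"][190:300,110:450],None,fx=2.3,fy=2.3,interpolation=cv2.INTER_CUBIC);cv2.imwrite("pics/crop.png",big[:,:,::-1])
for c,p in P.items():
    save(p,c+"1.png")
    for n in("tea_chest","dish","timer"):
        o=nets.outline_of(p,n)[0];m=o["region"].astype(np.uint8)
        v,u=np.nonzero(m);print(c,n,o["score"],m.sum(),u.mean(),v.mean(),o["rect"])
        ct=max(cv2.findContours(m,0,2)[0],key=cv2.contourArea)
        if n=="tea_chest": print(cv2.approxPolyDP(ct,3,True)[:,0].tolist())
        else:
            for z in (.023,.0225,.045,.0):
                X=np.array([onz(p,q,z)[:2] for q in ct[:,0]]);print(z,X.min(0),X.max(0),cv2.minEnclosingCircle(X.astype(np.float32)))
E
```

```text
top tea_chest 0.89 6556 271.9484441732764 243.88010982306284 [221.5, 210.0, 324.3, 282.9]
[[223, 213], [223, 274], [266, 276], [270, 283], [278, 275], [322, 275], [321, 214]]
top dish 0.68 2783 396.83722601509163 238.74559827524254 [365.0, 210.0, 431.2, 270.2]
0.023 [ 0.4216 -0.3853] [ 0.5501 -0.2542] ((0.4861072897911072, -0.319771409034729), 0.06602994352579117)
0.0225 [ 0.4217 -0.3855] [ 0.5502 -0.2543] ((0.48615819215774536, -0.3198793828487396), 0.06605952233076096)
0.045 [ 0.4207 -0.3793] [ 0.5466 -0.2507] ((0.4838674068450928, -0.3150199353694916), 0.06473000347614288)
0.0 [ 0.4226 -0.3917] [ 0.5537 -0.2578] ((0.4884490370750427, -0.3247388005256653), 0.06738903373479843)
top timer 0.91 652 143.21932515337423 256.65337423312883 [130.5, 242.3, 157.7, 269.0]
0.023 [0.4068 0.2092] [0.4671 0.2753] ((0.43715187907218933, 0.2423175573348999), 0.03333662077784538)
0.0225 [0.4068 0.2094] [0.4672 0.2754] ((0.43718093633651733, 0.24246153235435486), 0.0333515927195549)
0.045 [0.4061 0.2035] [0.4653 0.2683] ((0.43587735295295715, 0.23598584532737732), 0.032681312412023544)
0.0 [0.4075 0.
[... 585 characters left out ...]
0.4182 -0.4093] [ 0.5434 -0.2768] ((0.47792476415634155, -0.3432207405567169), 0.06702256947755814)
0.0 [ 0.424  -0.3739] [ 0.5589 -0.2311] ((0.488406777381897, -0.30269649624824524), 0.0721735879778862)
side timer 0.86 434 207.33410138248848 165.1520737327189 [196.9, 152.5, 219.0, 174.3]
0.023 [0.4028 0.1748] [0.4681 0.3008] ((0.4363105297088623, 0.2377738505601883), 0.06329810619354248)
0.0225 [0.4029 0.1756] [0.4682 0.3017] ((0.4363884925842285, 0.23868665099143982), 0.06335020065307617)
0.045 [0.4006 0.1369] [0.4635 0.2583] ((0.43288105726242065, 0.19761046767234802), 0.061006199568510056)
0.0 [0.4051 0.2144] [0.4729 0.3452] ((0.4398959279060364, 0.2797628343105316), 0.06569419801235199)
```

```bash
python3 - <<'E'
from h import *
p=cv2.imread("pics/top1.png");cv2.imwrite("pics/c1.png",cv2.resize(p[200:295,210:335],None,fx=6,fy=6,interpolation=cv2.INTER_CUBIC))
p=cv2.imread("pics/side1.png");cv2.imwrite("pics/c2.png",cv2.resize(p[165:270,190:290],None,fx=5.5,fy=5.5,interpolation=cv2.INTER_CUBIC))
E
```

```text
(no output)
```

View pics/c1.png

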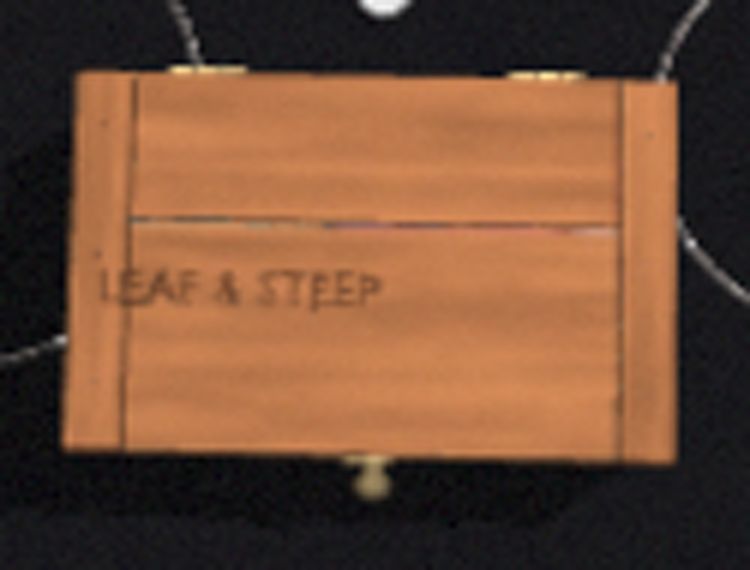

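View pics/c2.png

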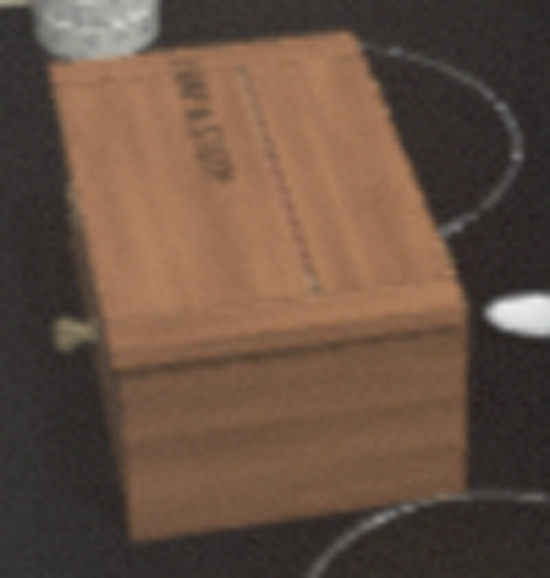

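```bash
python3 - <<'E'
from h import *
np.set_printoptions(precision=4,suppress=True)
P={c:imaging.read_camera(c) for c in("top","side")}
t=P["top"];s=P["side"]
C=[onz(t,q,.094)[:2] for q in [(222.4,211.6),(322.6,213.3),(322.3,276.9),(220.1,274.8)]]
BL,BR,FR,FL=C;print(C,np.linalg.norm(BL-BR),np.linalg.norm(FL-FR),np.linalg.norm(BL-FL),np.linalg.norm(BR-FR))
print("knob",onz(t,(271.7,280.8),.06))
ang=lambda d:np.degrees(np.arctan2(-d[0],d[1]))
print(ang(BL-BR),ang(FL-FR),[np.degrees(np.arctan2(d[1],d[0])) for d in(BL-FL,BR-FR)])
a,b=[onz(s,q,0)[:2] for q in [(213.4,263.1),(274.3,253.7)]];print("side right wall bottom",a,b,np.linalg.norm(a-b),(a+b)/2,np.degrees(np.arctan2(*(b-a)[::-1])))
yaw=np.radians(np.mean([ang(BL-BR),ang(FL-FR),*[np.degrees(np.arctan2(d[1],d[0])) for d in(BL-FL,BR-FR)]]))
ex=np.array([np.cos(yaw),np.sin(yaw)]);ey=np.array([-ex[1],ex[0]]);c=sum(C)/4
print(np.degrees(yaw),c,"L",c+.1025*ey,"R",c-.1025*ey)
for n,o in(("dish",(.4855,-.321)),("timer",(.437,.240))): d=np.array(o)-c;print(n,d@ex,d@ey)
print("targets dish",c-(.1025+.063)*ey,"timer",c+(.1025+.031)*ey)
E
```

```text
[array([0.5301, 0.0592]), array([ 0.5295, -0.1515]), array([ 0.3977, -0.1512]), array([0.3979, 0.0593])] 0.21072248173845948 0.21049779589763387 0.13217839803886416 0.13177673099642115
knob [ 0.3883 -0.0466  0.06  ]
-0.16767834319451014 -0.05839891834894422 [np.float64(-0.07108038808751968), np.float64(-0.16864460027696468)]
side right wall bottom [ 0.3991 -0.1474] [ 0.5308 -0.1462] 0.13174344226053014 [ 0.4649 -0.1468] 0.5035813676679952
-0.11645056247698468 [ 0.4638 -0.046 ] L [0.464  0.0565] R [ 0.4636 -0.1485]
dish 0.022254812681068867 -0.27491147026143514
timer -0.027385288416307142 0.28598879748947464
targets dish [ 0.4635 -0.2115] timer [0.4641 0.0875]
```

>>> {"method": "apply_moves", "body": {"moves": "0.2 0 0 0 0 0 1;0.2 0 0 0 0 0 1;0.2 0 0 0 0 0 1;0.2 0 0 0 0 0 1;0.2 0 0 0 0 0 0.25;0.2 0 0 0 0 0 0", "force": 20}}

```text
t: 2.7
eef_pos: [0.1968, -0.6457, 0.2313]
tool_rot: [-0.0, -0.707, 0.707, 0.0]
contact_force: [-0.1, -0.0, 0.1]
gripper_width: 0.406
```

>>> {"method": "apply_moves", "body": {"moves": "0.2 -0.24 -0.2 0 0 0 0;0.2 -0.24 -0.2 0 0 0 0;0.2 -0.24 -0.2 0 0 0 0;0.2 -0.24 -0.2 0 0 0 0;0.2 -0.24 -0.2 0 0 0 0;0.2 -0.24 -0.2 0 0 0 0;0.2 -0.24 -0.2 0 0 0 0;0.2 -0.24 -0.2 0 0 0 0;0.2 -0.24 -0.2 0 0 0 0;0.2 -0.24 -0.2 0 0 0 0;0.2 0 0 0 0 0 0;0.2 0 0 0 0 0 0"}}

```text
t: 3.7
eef_pos: [0.439, -0.3555, 0.2315]
tool_rot: [-0.0, 0.709, -0.705, 0.0]
contact_force: [-0.3, -0.5, 0.0]
gripper_width: 0.402
```

```bash
cat >> h.py <<'E'
from scipy.spatial.transform import Rotation as Ro
def pose():
    o=bot.get_obs();q=np.array(o["tool_rot"]);return o,np.array(o["eef_pos"]),Ro.from_quat(np.r_[q[1:],q[0]])
def wz(p,uv,z,T,R):
    d=np.array([uv[0]-p["cx"],uv[1]-p["cy"]]);r=np.linalg.norm(d);th=r/p["fx"]
    c=np.r_[np.sin(th)*d/max(r,1e-9),np.cos(th)];M=np.array(p["mount"])
    o=T+R.apply(M[:3,3]);w=R.apply(M[:3,:3]@c);return o+w*(z-o[2])/w[2]
def togo(X):
    o,T,R=pose();print("need units",R.inv().apply(np.array(X)-T)/.12)
np.set_printoptions(precision=4,suppress=True)
E
python3 - <<'E'
from h import *
o,T,R=pose();print(o["t"],T,R.as_matrix(),o["gripper_width"])
p=imaging.read_camera("wrist");save(p,"w1.png")
for n in("dish",):
  for a in nets.outline_of(p,n)[:1]:
    ct=max(cv2.findContours(a["region"].astype(np.uint8),0,2)[0],key=cv2.contourArea)
    X=np.array([wz(p,q,.023,T,R)[:2] for q in ct[:,0]]);print(a["score"],X.min(0),X.max(0),cv2.minEnclosingCircle(X.astype(np.float32)))
  for a in nets.spot_point(p,n): print(a,wz(p,a["location"],0,T,R))
E
```

```text
3.7 [ 0.439  -0.3555  0.2315] [[ 0.0064 -1.      0.0008]
 [-1.     -0.0064  0.0004]
 [-0.0004 -0.0008 -1.    ]] 0.40172338435311805
0.91 [ 0.4214 -0.3848] [ 0.5502 -0.256 ] ((0.4860696792602539, -0.3203144669532776), 0.06509988009929657)
{'location': [250.4, 135.7], 'score': 0.65} [ 0.486  -0.3193  0.    ]
```

View pics/w1.png

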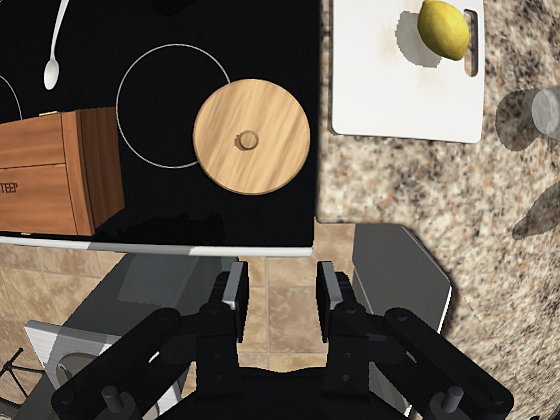

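>>> {"method": "apply_moves", "body": {"moves": "0.2 -0.147 -0.195 0 0 0 0;0.2 -0.147 -0.195 0 0 0 0;0.2 0 0 0.3 0 0 0;0.2 0 0 0.3 0 0 0;0.2 0 0 0.3 0 0 0;0.2 0 0 0.3 0 0 0;0.2 0 0 0.2 0 0 0;0.2 0 0 0 0 0 0;0.2 0 0 0 0 0 0"}}

```text
t: 4.6
eef_pos: [0.4823, -0.3238, 0.0626]
tool_rot: [-0.001, -0.706, 0.708, 0.001]
contact_force: [1.0, 0.7, 1.4]
gripper_width: 0.399
```

```bash
python3 - <<'E'
from h import *
o,T,R=pose();print(o["t"],T,o["gripper_width"])
p=imaging.read_camera("wrist");save(p,"w2.png")
p=imaging.read_camera("side");cv2.imwrite("pics/s2.png",cv2.resize(p["image"][180:380,160:400,::-1],None,fx=3,fy=3))
togo([.486,-.320,.033])
E
```

```text
4.6 [ 0.4823 -0.3238  0.0626] 0.3986498722113071
need units [-0.0363 -0.0108  0.2674]
```

View pics/w2.png

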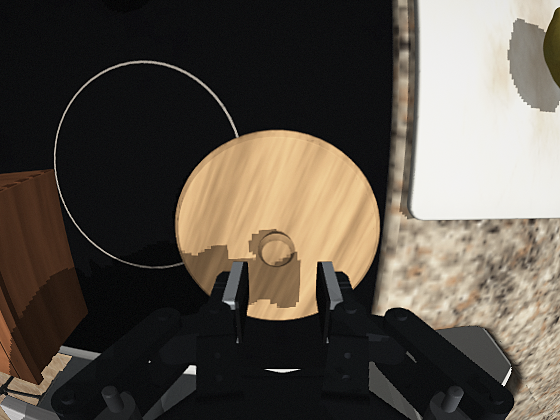

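View pics/s2.png

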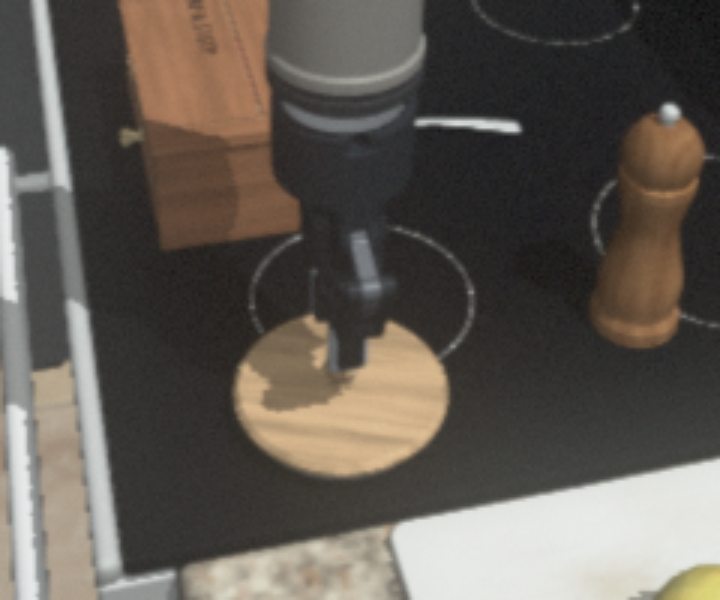

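>>> {"method": "apply_moves", "body": {"moves": "0.2 -0.036 -0.025 0.05 0 0 0;0.2 0 0 0.1 0 0 0;0.2 0 0 0.12 0 0 0;0.2 0 0 0 0 0 0"}}

```text
t: 5.03
eef_pos: [0.4859, -0.3173, 0.029]
tool_rot: [-0.0, -0.707, 0.707, 0.001]
contact_force: [-0.8, 0.6, 0.1]
gripper_width: 0.403
```

```bash
python3 - <<'E'
from h import *
o,T,R=pose();print(o["t"],T,o["gripper_width"],o["contact_force"])
p=imaging.read_camera("wrist");save(p,"w3.png");print(p["fx"],wz(p,(276,247),.046,T,R))
togo([.4635,-.2115-.007,.032])
E
```

```text
5.0333 [ 0.4859 -0.3173  0.029 ] 0.40313570446275965 [-0.7878  0.569   0.0607]
325.19226210127806 [ 0.5102 -0.3154  0.046 ]
need units [-0.8259  0.1894 -0.0162]
```

View pics/w3.png

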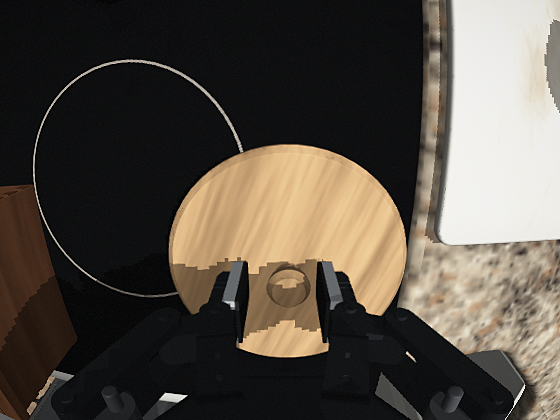

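>>> {"method": "apply_moves", "body": {"moves": "0.2 0 0 -0.015 0 0 -1;0.2 0 0 0 0 0 -1;0.2 0 0 0 0 0 -1;0.2 0 0 0 0 0 0"}}

```text
t: 5.42
eef_pos: [0.4873, -0.3187, 0.0335]
tool_rot: [-0.0, 0.778, -0.629, 0.001]
contact_force: [-0.1, 0.1, -0.1]
gripper_width: 0.401
```

>>> {"method": "apply_moves", "body": {"moves": "0.2 -0.06 0 0 0 0 0;0.2 -0.07 0 0 0 0 0;0.2 -0.07 0 0 0 0 0;0.2 -0.07 0 0 0 0 0;0.2 -0.07 0 0 0 0 0;0.2 -0.07 0 0 0 0 0;0.2 -0.07 0 0 0 0 0;0.2 -0.07 0 0 0 0 0;0.2 -0.07 0 0 0 0 0;0.2 -0.07 0 0 0 0 0;0.2 -0.04 0 0 0 0 0;0.2 0 0 0 0 0 0"}}

```text
t: 6.42
eef_pos: [0.4682, -0.2306, 0.0324]
tool_rot: [-0.0, 0.777, -0.629, -0.001]
contact_force: [-0.3, -0.4, 0.6]
gripper_width: 0.403
```

```bash
python3 - <<'E'
from h import *
o,T,R=pose();print(o["t"],T,o["gripper_width"],o["contact_force"])
p=imaging.read_camera("wrist");save(p,"w4.png")
for p,c in((p,"w"),(imaging.read_camera("top"),"t")):
  for a in nets.outline_of(p,"dish")[:1]:
    ct=max(cv2.findContours(a["region"].astype(np.uint8),0,2)[0],key=cv2.contourArea)
    X=np.array([(wz(p,q,.023,T,R) if c=="w" else onz(p,q,.023))[:2] for q in ct[:,0]]);print(c,a["score"],X.min(0),X.max(0),cv2.minEnclosingCircle(X.astype(np.float32)))
E
```

```text
6.4167 [ 0.4682 -0.2306  0.0324] 0.40256877515423706 [-0.3154 -0.4323  0.625 ]
w 0.72 [ 0.4039 -0.3021] [ 0.5335 -0.1736] ((0.4684995710849762, -0.2380886673927307), 0.06514164060354233)
t 0.85 [ 0.4048 -0.2339] [ 0.4548 -0.1773] ((0.43067458271980286, -0.20552369952201843), 0.03548376262187958)
```

View pics/w4.png

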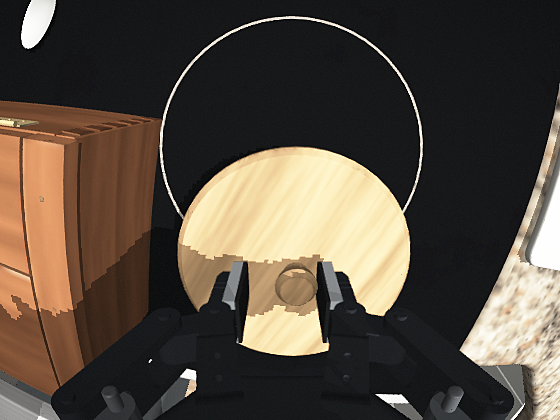

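>>> {"method": "apply_moves", "body": {"moves": "0.2 -0.04 0 0 0 0 0;0.2 -0.04 0 0 0 0 0;0.2 -0.04 0 0 0 0 0;0.2 -0.04 0 0 0 0 0;0.2 -0.03 0 0 0 0 0;0.2 -0.02 0 0 0 0 0;0.2 0 0 0 0 0 0;0.2 0 0 0 0 0 0"}}

```text
t: 7.28
eef_pos: [0.4635, -0.2076, 0.0327]
tool_rot: [-0.0, 0.777, -0.629, -0.0]
contact_force: [0.9, 0.2, 0.2]
gripper_width: 0.402
```

>>> {"method": "apply_moves", "body": {"moves": "0.2 -0.01 0 0 0 0 0;0.2 0 0 0 0 0 0"}}

```text
t: 7.45
eef_pos: [0.4634, -0.2069, 0.0328]
tool_rot: [0.0, 0.777, -0.63, 0.0]
contact_force: [-0.1, 0.4, 0.4]
gripper_width: 0.399
```

```bash
python3 - <<'E'
from h import *
o,T,R=pose();print(o["t"],T,o["gripper_width"],o["contact_force"])
p=imaging.read_camera("wrist");save(p,"w5.png")
for a in nets.outline_of(p,"dish")[:1]:
    ct=max(cv2.findContours(a["region"].astype(np.uint8),0,2)[0],key=cv2.contourArea)
    X=np.array([(wz(p,q,.023,T,R))[:2] for q in ct[:,0]]);print(a["score"],X.min(0),X.max(0),cv2.minEnclosingCircle(X.astype(np.float32)))
E
```

```text
7.45 [ 0.4634 -0.2069  0.0328] 0.39890279299470044 [-0.1044  0.4336  0.4254]
0.73 [ 0.4004 -0.2783] [ 0.5284 -0.1505] ((0.46423783898353577, -0.21460580825805664), 0.06464504450559616)
```

View pics/w5.png

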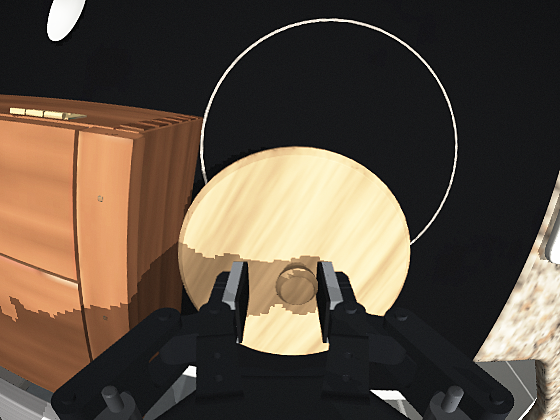

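>>> {"method": "apply_moves", "body": {"moves": "0.2 -0.012 0 0 0 0 0;0.2 -0.012 0 0 0 0 0;0.2 0 0 0 0 0 0"}}

```text
t: 7.8
eef_pos: [0.4632, -0.206, 0.0331]
tool_rot: [0.0, 0.776, -0.63, 0.001]
contact_force: [-0.3, -6.8, 0.8]
gripper_width: 0.4
```

>>> {"method": "apply_moves", "body": {"moves": "0.2 -0.01 0 0 0 0 0;0.2 0 0 0 0 0 0"}}

```text
t: 7.97
eef_pos: [0.4631, -0.2059, 0.0333]
tool_rot: [0.001, 0.776, -0.631, 0.002]
contact_force: [1.3, -8.7, -2.0]
gripper_width: 0.405
```

>>> {"method": "apply_moves", "body": {"moves": "0.2 -0.01 0 0 0 0 0;0.2 0 0 0 0 0 0"}}

```text
t: 8.13
eef_pos: [0.4631, -0.2058, 0.0335]
tool_rot: [0.001, 0.776, -0.631, 0.003]
contact_force: [1.0, -11.7, 1.5]
gripper_width: 0.402
```

>>> {"method": "apply_moves", "body": {"moves": "0.2 0.03 0 0 0 0 0;0.2 0.04 0 0 0 0 0;0.2 0 0 0 0 0 0;0.2 0 0 -0.1 0 0 0;0.2 0 0 -0.2 0 0 0;0.2 0 0 -0.3 0 0 0;0.2 0 0 -0.3 0 0 0;0.2 0 0 -0.3 0 0 0;0.2 0 0 -0.3 0 0 0;0.2 0 0 0 0 0 0"}}

```text
t: 8.97
eef_pos: [0.4677, -0.2105, 0.2195]
tool_rot: [-0.002, 0.777, -0.629, 0.005]
contact_force: [1.3, 0.3, 0.5]
gripper_width: 0.401
```

```bash
python3 - <<'E'
from h import *
o,T,R=pose();print(o["t"],o["q"],T,R.as_matrix(),o["gripper_width"],o["contact_force"])
p=imaging.read_camera("wrist");save(p,"w6.png")
for a in nets.outline_of(p,"dish")[:1]:
    ct=max(cv2.findContours(a["region"].astype(np.uint8),0,2)[0],key=cv2.contourArea)
    X=np.array([(wz(p,q,.023,T,R))[:2] for q in ct[:,0]]);print(a["score"],X.min(0),X.max(0),cv2.minEnclosingCircle(X.astype(np.float32)))
togo([.437,.315,.2])
E
```

```text
8.9667 [ 0.4399  0.2254 -0.1604  1.9505  0.0441  0.9577 -1.1032] [ 0.4677 -0.2105  0.2195] [[ 0.2075 -0.9782  0.0108]
 [-0.9782 -0.2075 -0.0035]
 [ 0.0057 -0.0098 -0.9999]] 0.4014032172908013 [1.253  0.269  0.5483]
0.91 [ 0.399  -0.2775] [ 0.5275 -0.1493] ((0.46373721957206726, -0.2136671543121338), 0.06489896774291992)
need units [-4.3251 -0.6813  0.112 ]
```

View pics/w6.png

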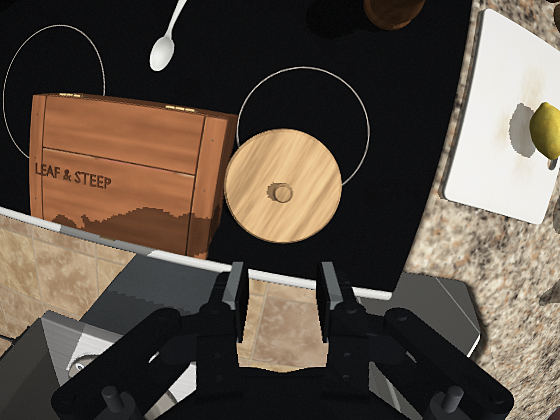

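>>> {"method": "apply_moves", "body": {"moves": "-0.1 0 0 0 0 0 -1;-0.1 0 0 0 0 0 -1;-0.1 0 0 0 0 0 -1;-0.1 0 0 0 0 0 -1;-0.1 0 0 0 0 0 -1;-0.1 0 0 0 0 0 -1;-0.1 0 0 0 0 0 -1;-0.1 0 0 0 0 0 -1;-0.1 0 0 0 0 0 -1;-0.1 0 0 0 0 0 -1;-0.1 0 0 0 0 0 -1;-0.1 0 0 0 0 0 0"}}

```text
t: 10.07
eef_pos: [0.4628, -0.2091, 0.2107]
tool_rot: [-0.0, 0.957, -0.291, -0.002]
contact_force: [1.0, -1.0, -0.1]
gripper_width: 0.547
```

>>> {"method": "apply_moves", "body": {"moves": "-0.1 0 0 0 0 0 -1;-0.1 0 0 0 0 0 -1;-0.1 0 0 0 0 0 -1;-0.1 0 0 0 0 0 -1;-0.1 0 0 0 0 0 -1;-0.1 0 0 0 0 0 -1;-0.1 0 0 0 0 0 -1;-0.1 0 0 0 0 0 -1;-0.1 0 0 0 0 0 -1;-0.1 0 0 0 0 0 -1;-0.1 0 0 0 0 0 -1;-0.1 0 0 0 0 0 0"}}

```text
t: 11.07
eef_pos: [0.4631, -0.2094, 0.2114]
tool_rot: [-0.001, 0.996, 0.087, -0.001]
contact_force: [-0.5, 0.9, 0.2]
gripper_width: 0.552
```

```bash
python3 - <<'E'
from h import *
o,T,R=pose();print(o["t"],o["q"],T,R.as_matrix(),o["gripper_width"],o["contact_force"],R.inv().as_rotvec())
togo([.437,.16,.2])
E
```

```text
11.0667 [ 0.6359  0.2538 -0.3887  1.9469  0.1152  0.9646  0.3668] [ 0.4631 -0.2094  0.2114] [[ 0.9848  0.1734 -0.0022]
 [ 0.1734 -0.9848  0.0013]
 [-0.0019 -0.0016 -1.    ]] 0.5524157324651088 [-0.5057  0.8871  0.2101] [ 3.1282  0.2733 -0.0032]
need units [ 0.3194 -3.0694  0.0991]
```

>>> {"method": "apply_moves", "body": {"moves": "-0.1 0.03 -0.3 0 0 0 0;-0.1 0.03 -0.3 0 0 0 0;-0.1 0.03 -0.3 0 0 0 0;-0.1 0.03 -0.3 0 0 0 0;-0.1 0.03 -0.3 0 0 0 0;-0.1 0.03 -0.3 0 0 0 0;-0.1 0.03 -0.3 0 0 0 0;-0.1 0.03 -0.3 0 0 0 0;-0.1 0.03 -0.3 0 0 0 0;-0.1 0.03 -0.3 0 0 0 0;-0.1 0 0 0 0 0 0;-0.1 0 0 0 0 0 0"}}

```text
t: 12.07
eef_pos: [0.4362, 0.1531, 0.2121]
tool_rot: [-0.0, 0.996, 0.088, -0.001]
contact_force: [0.3, -1.7, 0.1]
gripper_width: 0.548
```

```bash
python3 - <<'E'
from h import *
o,T,R=pose();print(o["t"],o["q"],T,R.as_matrix(),o["gripper_width"],o["contact_force"])
p=imaging.read_camera("wrist");save(p,"w7.png")
for a in nets.outline_of(p,"timer")[:1]:
    ct=max(cv2.findContours(a["region"].astype(np.uint8),0,2)[0],key=cv2.contourArea)
    for z in(.01,.0225,.04):
      X=np.array([(wz(p,q,z,T,R))[:2] for q in ct[:,0]]);print(z,a["score"],X.min(0),X.max(0),cv2.minEnclosingCircle(X.astype(np.float32)))
for a in nets.spot_point(p,"timer")[:1]: print(a,wz(p,a["location"],0,T,R))
E
```

```text
12.0667 [ 0.1121  0.2067 -0.6506  2.0304  0.1517  0.9522 -0.4411] [0.4362 0.1531 0.2121] [[ 0.9846  0.1747 -0.0013]
 [ 0.1747 -0.9846  0.0006]
 [-0.0012 -0.0008 -1.    ]] 0.5480268510504502 [ 0.3054 -1.6936  0.1389]
0.01 0.57 [0.4036 0.2119] [0.468  0.2759] ((0.4360128343105316, 0.24373452365398407), 0.03278163820505142)
0.0225 0.57 [0.4042 0.2127] [0.4664 0.2744] ((0.43549802899360657, 0.24339190125465393), 0.03159746527671814)
0.04 0.57 [0.4051 0.2138] [0.464  0.2723] ((0.434777170419693, 0.24291232228279114), 0.029939694330096245)
```

View pics/w7.png

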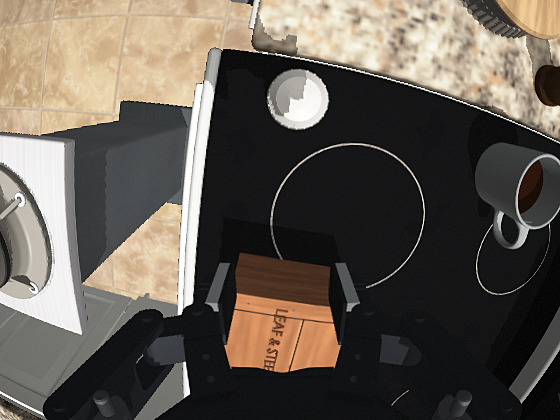

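```bash
python3 - <<'E'
from h import *
o,T,R=pose()
p=imaging.read_camera("wrist");t=imaging.read_camera("top")
for z in (0,.01): print([wz(p,q,z,T,R) for q in((240,52),(298,58),(350,68))],onz(t,(128,257),z))
s=imaging.read_camera("side");
for n,im in(("e1",t["image"][200:310,90:230]),("e2",s["image"][120:220,150:280]),("e3",p["image"][20:160,200:400])): cv2.imwrite(f"pics/{n}.png",cv2.resize(im[:,:,::-1],None,fx=4,fy=4,interpolation=cv2.INTER_CUBIC))
E
```

```text
[array([0.3683, 0.2808, 0.    ]), array([0.4306, 0.2837, 0.    ]), array([0.4875, 0.2844, 0.    ])] [0.4364 0.2844 0.    ]
[array([0.3699, 0.2794, 0.01  ]), array([0.4303, 0.2823, 0.01  ]), array([0.4857, 0.2829, 0.01  ])] [0.4358 0.2813 0.01  ]
```

View pics/e3.png

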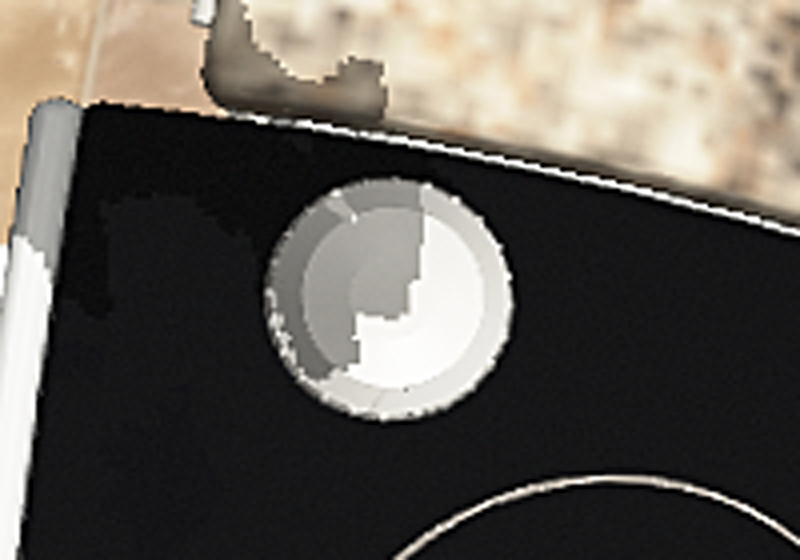

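View pics/e2.png

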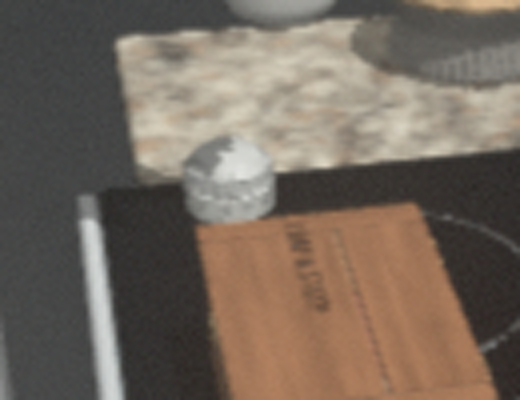

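```bash
python3 - <<'E'
from h import *
togo([.430,.275,.07]);togo([.430,.275,.014])
E
```

```text
need units [ 0.1174 -1.0417  1.1866]
need units [ 0.1177 -1.0419  1.6533]
```

>>> {"method": "apply_moves", "body": {"moves": "-0.27 0.029 -0.26 0 0 0 0;-0.27 0.029 -0.26 0 0 0 0;-0.27 0.029 -0.26 0 0 0 0;-0.27 0.029 -0.26 0 0 0 0;-0.27 0 0 0.3 0 0 0;-0.27 0 0 0.3 0 0 0;-0.27 0 0 0.3 0 0 0;-0.27 0 0 0.2 0 0 0;-0.27 0 0 0 0 0 0;-0.27 0 0 0 0 0 0"}}

```text
t: 13.2
eef_pos: [0.429, 0.2753, 0.0801]
tool_rot: [0.001, 0.996, 0.086, -0.001]
contact_force: [0.2, 0.4, 0.3]
gripper_width: 0.633
```

```bash
python3 - <<'E'
from h import *
o,T,R=pose();print(o["t"],T,o["gripper_width"],o["contact_force"])
p=imaging.read_camera("wrist");save(p,"w8.png")
t=imaging.read_camera("top");s=imaging.read_camera("side")
a=cv2.resize(t["image"][200:300,90:220],(520,400));b=cv2.resize(s["image"][110:210,150:220],(280,400));cv2.imwrite("pics/e8.png",np.hstack([a,b])[:,:,::-1])
togo([.430,.275,.014])
E
```

```text
13.2 [0.429  0.2753 0.0801] 0.6330224636807282 [0.1783 0.4168 0.3293]
need units [-0.0108  0.0157  0.5721]
```

View pics/w8.png

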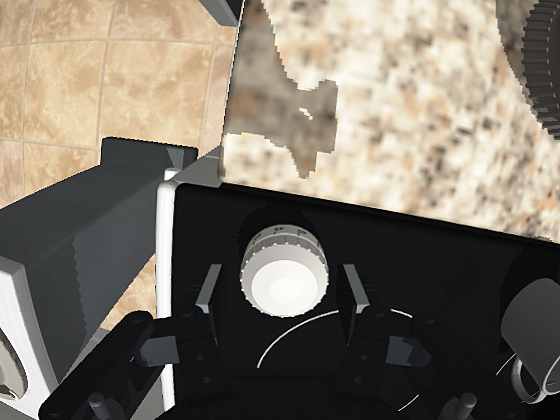

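View pics/e8.png

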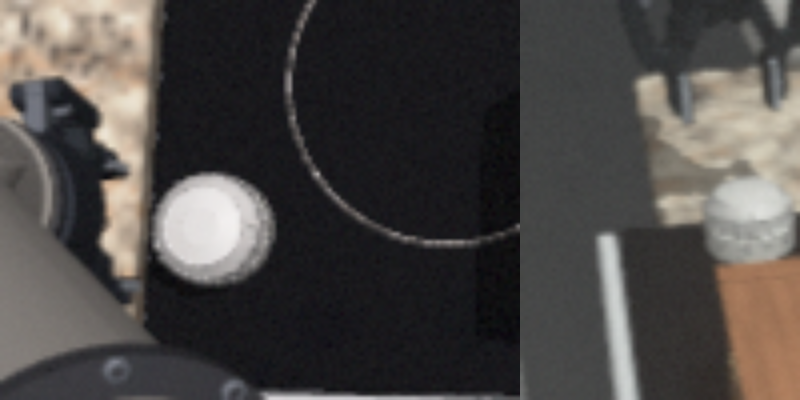

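>>> {"method": "apply_moves", "body": {"moves": "-0.27 -0.01 0 0.15 0 0 0;-0.27 0 0 0.15 0 0 0;-0.27 0 0 0.12 0 0 0;-0.27 0 0 0 0 0 0"}}

```text
t: 13.68
eef_pos: [0.4282, 0.2755, 0.0299]
tool_rot: [0.0, 0.996, 0.086, -0.0]
contact_force: [-0.2, -0.0, -0.0]
gripper_width: 0.635
```

>>> {"method": "apply_moves", "body": {"moves": "-0.27 0 0 0.05 0 0 0;-0.27 0 0 0.05 0 0 0;-0.27 0 0 0 0 0 0;-0.27 0 0 0 0 0 0"}}

```text
t: 14.02
eef_pos: [0.4285, 0.2762, 0.0188]
tool_rot: [-0.0, 0.996, 0.087, 0.0]
contact_force: [0.1, 0.3, 0.1]
gripper_width: 0.633
```

```bash
python3 - <<'E'
from h import *
o,T,R=pose();print(o["t"],T,o["gripper_width"],o["contact_force"])
p=imaging.read_camera("wrist");save(p,"w9.png")
E
```

```text
14.0167 [0.4285 0.2762 0.0188] 0.6329745768322248 [0.0895 0.2832 0.1313]
```

View pics/w9.png

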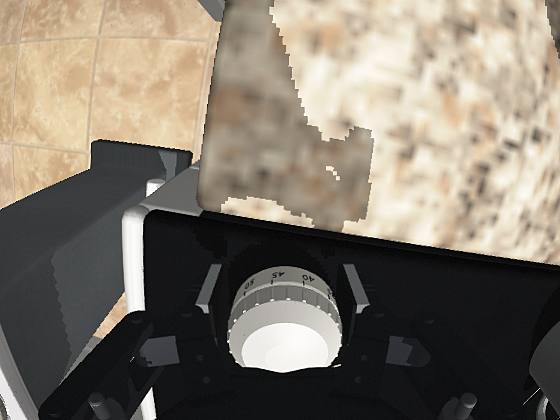

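>>> {"method": "apply_moves", "body": {"moves": "-0.27 0 0 0.04 0 0 0;-0.27 0 0.04 0 0 0 0;-0.27 0 0.06 0 0 0 0;-0.27 0 0.06 0 0 0 0;-0.27 0 0.06 0 0 0 0;-0.27 0 0.06 0 0 0 0;-0.27 0 0 0 0 0 0"}}

```text
t: 14.65
eef_pos: [0.4344, 0.2404, 0.0134]
tool_rot: [0.001, 0.996, 0.085, -0.0]
contact_force: [0.6, -0.3, 1.2]
gripper_width: 0.633
```

```bash
cat > tm.py <<'E'
from h import *
import sys
o,T,R=pose();print(o["t"],T,o["gripper_width"],o["contact_force"])
p=imaging.read_camera("wrist");save(p,sys.argv[1])
for c,p in(("w",p),("t",imaging.read_camera("top"))):
  for a in nets.outline_of(p,"timer")[:1]:
    ct=max(cv2.findContours(a["region"].astype(np.uint8),0,2)[0],key=cv2.contourArea)
    X=np.array([(wz(p,q,.0225,T,R) if c=="w" else onz(p,q,.0225))[:2] for q in ct[:,0]]);print(c,a["score"],X.min(0),X.max(0),cv2.minEnclosingCircle(X.astype(np.float32)))
E
python3 tm.py w10.png
```

```text
14.65 [0.4344 0.2404 0.0134] 0.6331247775863729 [ 0.5747 -0.2904  1.1626]
t 0.86 [0.4188 0.1822] [0.4721 0.2422] ((0.4441559612751007, 0.21228206157684326), 0.033778116106987)
```

View pics/w10.png

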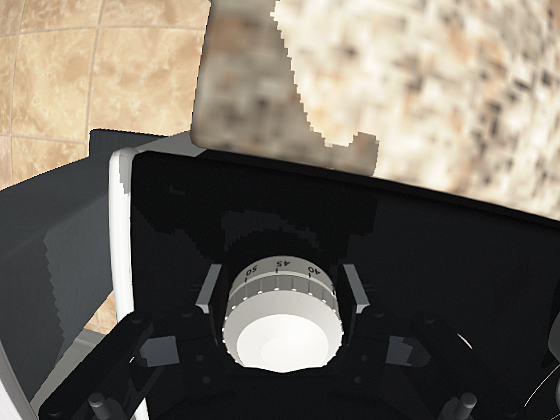

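>>> {"method": "apply_moves", "body": {"moves": "-0.27 0 0.06 0 0 0 0;-0.27 0 0.08 0 0 0 0;-0.27 0 0.09 0 0 0 0;-0.27 0 0.09 0 0 0 0;-0.27 0 0.09 0 0 0 0;-0.27 0 0.09 0 0 0 0;-0.27 0 0.09 0 0 0 0;-0.27 0 0.09 0 0 0 0;-0.27 0 0.09 0 0 0 0;-0.27 0 0.06 0 0 0 0;-0.27 0 0.04 0 0 0 0;-0.27 0 0 0 0 0 0"}}

```text
t: 15.85
eef_pos: [0.4521, 0.1385, 0.0133]
tool_rot: [0.001, 0.996, 0.086, -0.0]
contact_force: [-0.3, 0.3, 0.5]
gripper_width: 0.633
```

```bash
python3 tm.py w11.png
```

```text
15.85 [0.4521 0.1385 0.0133] 0.6334535277497289 [-0.2853  0.2748  0.5453]
w 0.85 [0.425  0.0775] [0.4898 0.1541] ((0.4561237394809723, 0.11476755887269974), 0.04005222022533417)
t 0.67 [0.4406 0.0822] [0.4873 0.1261] ((0.4638659656047821, 0.10617135465145111), 0.029308471828699112)
```

View pics/w11.png

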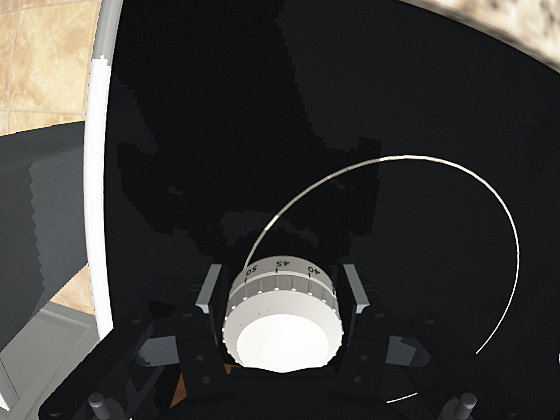

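>>> {"method": "apply_moves", "body": {"moves": "-0.27 0 0.05 0 0 0 0;-0.27 0 0.05 0 0 0 0;-0.27 0 0.03 0 0 0 0;-0.27 0 0.02 0 0 0 0;-0.27 0 0 0 0 0 0;-0.27 0 0 0 0 0 0"}}

```text
t: 16.55
eef_pos: [0.4551, 0.1219, 0.0134]
tool_rot: [0.0, 0.996, 0.086, -0.0]
contact_force: [-0.7, -0.0, -0.3]
gripper_width: 0.635
```

>>> {"method": "apply_moves", "body": {"moves": "-0.27 0 0.015 0 0 0 0;-0.27 0 0.015 0 0 0 0;-0.27 0 0 0 0 0 0"}}

```text
t: 16.8
eef_pos: [0.4557, 0.1186, 0.0135]
tool_rot: [0.0, 0.996, 0.087, -0.0]
contact_force: [0.1, 0.6, -0.4]
gripper_width: 0.633
```

>>> {"method": "apply_moves", "body": {"moves": "-0.27 0 0.015 0 0 0 0;-0.27 0 0 0 0 0 0;-0.27 0 0 0 0 0 0"}}

```text
t: 17.05
eef_pos: [0.4561, 0.1169, 0.0135]
tool_rot: [0.0, 0.996, 0.087, -0.0]
contact_force: [0.4, 0.1, -0.4]
gripper_width: 0.634
```

>>> {"method": "apply_moves", "body": {"moves": "-0.27 0 0.015 0 0 0 0;-0.27 0 0 0 0 0 0;-0.27 0 0 0 0 0 0"}}

```text
t: 17.3
eef_pos: [0.4564, 0.1151, 0.0135]
tool_rot: [0.0, 0.996, 0.087, -0.0]
contact_force: [-0.7, 0.7, -0.3]
gripper_width: 0.632
```

>>> {"method": "apply_moves", "body": {"moves": "-0.27 0 0.015 0 0 0 0;-0.27 0 0 0 0 0 0;-0.27 0 0 0 0 0 0"}}

```text
t: 17.55
eef_pos: [0.4567, 0.1133, 0.0135]
tool_rot: [0.0, 0.996, 0.087, -0.0]
contact_force: [-0.4, 0.5, 0.3]
gripper_width: 0.636
```

```bash
python3 tm.py w12.png
```

```text
17.55 [0.4567 0.1133 0.0135] 0.6359324440562312 [-0.4177  0.5204  0.2924]
w 0.62 [0.4291 0.0526] [0.4945 0.1299] ((0.46080508828163147, 0.08974705636501312), 0.04026161879301071)
t 0.4 [0.4588 0.069 ] [0.4922 0.0971] ((0.4753711223602295, 0.08411462604999542), 0.021160639822483063)
```

>>> {"method": "apply_moves", "body": {"moves": "-0.27 0 0.015 0 0 0 0;-0.27 0 0 0 0 0 0;-0.27 0 0 0 0 0 0"}}

```text
t: 18.0
eef_pos: [0.457, 0.1117, 0.0135]
tool_rot: [0.0, 0.996, 0.087, 0.0]
contact_force: [0.7, 0.2, -0.8]
gripper_width: 0.627
```

>>> {"method": "apply_moves", "body": {"moves": "-0.27 0 0.015 0 0 0 0;-0.27 0 0 0 0 0 0;-0.27 0 0 0 0 0 0"}}

```text
t: 18.25
eef_pos: [0.4573, 0.1098, 0.0135]
tool_rot: [0.0, 0.996, 0.087, -0.0]
contact_force: [-0.1, -0.1, -0.1]
gripper_width: 0.634
```

>>> {"method": "apply_moves", "body": {"moves": "-0.27 0 0.015 0 0 0 0;-0.27 0 0 0 0 0 0;-0.27 0 0 0 0 0 0"}}

```text
t: 18.5
eef_pos: [0.4579, 0.1086, 0.0136]
tool_rot: [-0.0, 0.996, 0.087, 0.0]
contact_force: [0.8, 2.5, -0.5]
gripper_width: 0.633
```

>>> {"method": "apply_moves", "body": {"moves": "-0.27 0 -0.03 0 0 0 0;-0.27 0 -0.06 0 0 0 0;-0.27 0 -0.1 0 0 0 0;-0.27 0 -0.2 0 0 0 0;-0.27 0 -0.1 0 0 0 0;-0.27 0 0 -0.3 0 0 0;-0.27 0 0 -0.3 0 0 0;-0.27 0 0 -0.3 0 0 0;-0.27 0 0 -0.3 0 0 0;-0.27 0 0 -0.3 0 0 0;-0.27 0 0 0 0 0 0;-0.27 0 0 0 0 0 0"}}

```text
t: 19.5
eef_pos: [0.4485, 0.1667, 0.1955]
tool_rot: [0.0, 0.996, 0.087, 0.002]
contact_force: [-1.4, -0.1, -0.3]
gripper_width: 0.637
```

>>> {"method": "apply_moves", "body": {"moves": "-0.27 -0.2 -0.3 -0.1 0 0 0;-0.27 -0.2 -0.3 0 0 0 0;-0.27 0 -0.3 0 0 0 0;-0.27 0 -0.3 0 0 0 0;-0.27 0 0 0 0 0 0;-0.27 0 0 0 0 0 0"}}

```text
t: 20.0
eef_pos: [0.3767, 0.2978, 0.2034]
tool_rot: [0.0, 0.996, 0.089, -0.001]
contact_force: [-0.2, -0.6, 0.5]
gripper_width: 0.64
```

```bash
python3 - <<'E'
from h import *
o,T,R=pose();print(o["t"],T,o["contact_force"])
s=imaging.read_camera("side");save(s,"s9.png");t=imaging.read_camera("top");save(t,"t9.png");
c=np.array([.464,-.046])
for nm,p in(("t",t),("s",s)):
 for n,h in(("timer",.0225),("dish",.023)):
  for a in nets.outline_of(p,n)[:1]:
    ct=max(cv2.findContours(a["region"].astype(np.uint8),0,2)[0],key=cv2.contourArea)
    X=np.array([onz(p,q,h)[:2] for q in ct[:,0]]);print(nm,n,a["score"],X.min(0),X.max(0),cv2.minEnclosingCircle(X.astype(np.float32)))
 for n in("mug","mill","teaspoon"): print(n,[onz(p,a["location"],0) for a in nets.spot_point(p,n)[:1]])
cv2.imwrite("pics/t9c.png",cv2.resize(t["image"][190:300,140:420,::-1],None,fx=2.8,fy=2.8,interpolation=cv2.INTER_CUBIC))
E
```

```text
20.0 [0.3767 0.2978 0.2034] [-0.1742 -0.6043  0.544 ]
t timer 0.71 [ 0.3883 -0.1554] [0.5431 0.0679] ((0.47085174918174744, -0.04363309219479561), 0.12949857115745544)
t dish 0.8 [ 0.4002 -0.2759] [ 0.5282 -0.1574] ((0.46423882246017456, -0.21185357868671417), 0.06456968933343887)
mug [array([0.7077, 0.1928, 0.    ])]
mill [array([ 0.6934, -0.2822,  0.    ])]
teaspoon [array([ 0.636 , -0.0534,  0.    ])]
mug [array([0.7088, 0.2033, 0.    ])]
mill [array([ 0.6879, -0.287 ,  0.    ])]
teaspoon [array([ 0.6309, -0.0528,  0.    ])]
```

View pics/t9c.png

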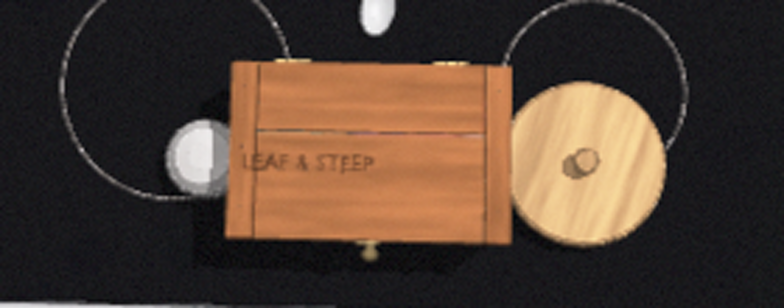

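View pics/s9.png

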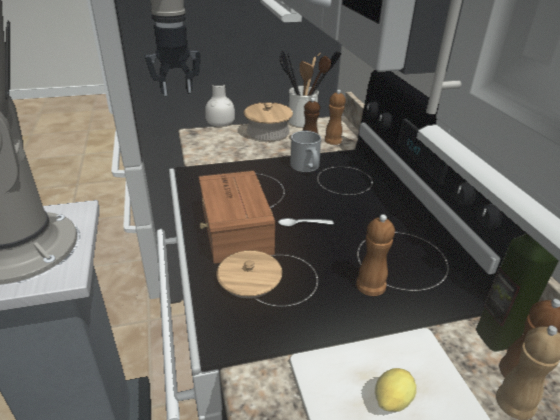

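```bash
python3 - <<'E'
from h import *
t=imaging.read_camera("top")
u=140+164.5/2.8-.3
for z in(.0,.015,.03): print(z,onz(t,(u,190+158/2.8),z))
print("x", onz(t,(205,190+119/2.8),.02),onz(t,(205,190+198/2.8),.02))
o,T,R=pose();p=imaging.read_camera("wrist");save(p,"w13.png")
E
```

```text
0.0 [0.4633 0.1236 0.    ]
0.015 [0.4621 0.1209 0.015 ]
0.03 [0.4609 0.1183 0.03  ]
x [0.4932 0.1066 0.02  ] [0.4301 0.104  0.02  ]
```

View pics/w13.png

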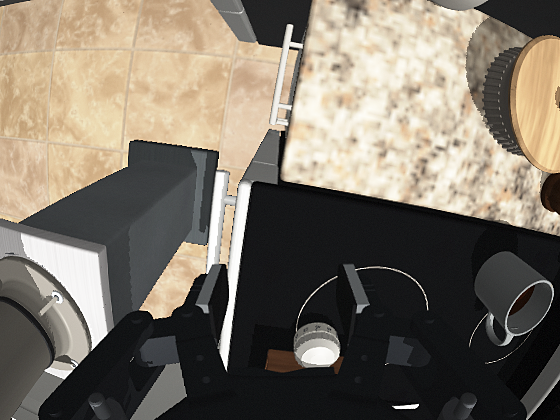

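```bash
python3 - <<'E'
from h import *
print(bot.hand_in())
E
```

```text
the job is handed in; nothing more can be done
None
```

The dish now rests against the middle of the chest's right end and the timer against the middle of its left end. I handed the job in at about 20 s; no verdict was reported.

- **Dish:** I pushed it by its lid knob with a loose fingertip, never gripping it, until the wall pushed back with about 7–12 N. The last pictures put its centre about 63–65 mm from the wall and within about 1 mm of the middle along it.
- **Timer:** I pushed it with the two fingers spread behind it until I felt wall contact, about 2.5 N. Its outer edge in the top picture puts the gap at no more than about 2 mm, and its centre within about 3 mm of the middle.
- **Bystanders:** The mug, pepper mill and teaspoon measured within about 1.5 cm of their first positions, most of it between two side-camera readings of the mug. That is normal spread for the networks, and the arm never came near any of them. The arm was clear of everything at the end.

**Checks that failed or disagreed:**
- The outline network gave no usable timer reading in the final top picture. It marked the chest instead, so I read the timer's edges off the picture by eye.
- The side camera could not confirm the timer, because the chest hides it from that view.
- Earlier wrist and top readings of the timer differed by several mm during the push, so I relied on the contact force to stop.

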